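# Close up the first-aid box on the bathroom shelf

### The arm

A 6-joint arm with a two-finger parallel gripper is mounted at the origin on the work surface. World frame = base frame: x ahead of the robot, y to its left, z up, the work surface at z = 0. Lengths are in m, angles in rad, forces in N, time in s.
With the tool pointing down it reaches from about 0.35 to 0.85 m from the base axis. Payload 8.1 kg.
Tool frame: the origin (TCP) lies at the very end of the fingers, on their centre line; the grasp point (between the pads) lies 19 mm behind it (pinch_z is the distance from the TCP to the grasp point, in m); z points along the fingers, y is the direction in which the jaws open and shut (so a half turn about z gives the same grasp; the last joint's range is limited). The gripper opens to 93 mm and grips with 3 to 60 N. Pads are 15 mm wide; open, the fingers measure 128 mm over their backs; the gripper's body (75 mm by 188 mm) begins 65 mm behind the grasp point.
Start: joints at [-1.398, 0.13, 1.488, -0, 1.523, -0.085], TCP at [0.153, -0.58, 0.219] pointing down, gripper open.
Joint ranges: [-2.96, 2.96], [-0.89, 2.26], [0.02, 2.5], [-1.34, 4.48], [0, 2.73], [-2.66, 2.66]. Speed limits (rad/s): [2.39, 2.39, 2.79, 3.14, 3.14, 3.14].

### API

Orientations are given as a rotation vector (axis times angle).
In Python, from plant import * gives the robot as it stands.
- The arm moves only by the tool move_arm, never from a script. Its argument "series" is a list of rows, each a list of 7 numbers: the shift along the tool's x, y, z each as a share of 10 cm, from -1 to 1, then the turn, a rotation vector about the tool's x, y, z each as a share of 180 degrees, from -1 to 1, then the opening, from -1 (shut) to 1 (fully open). In form: [[dx, dy, dz, rx, ry, rz, jaw], ...]. A call has 1 to 8 rows; each row is the pose to reach, as a shift and turn from the pose commanded when the call began, along the tool's axes at that moment, turning the shorter way round; what a row does not reach only later rows make up. A row lasts 1/10 s, in which the tool goes at most 50 mm and 8.59 degrees, less where a joint would pass 70% of its speed; a pose out of reach is approached as far as the arm can. A call with a number of a shift or a turn outside -1 to 1 is refused whole. A call with a gripper value outside its range is refused whole. The fingers move at their own pace and stop on an object; "squeeze" is the grip in N (left out, the last holds). Time passes only in rows, so rows that repeat a pose let the fingers close. It gives the time, the measured TCP pose, the force and the opening at its end, in the units of the state.
- read_state(): the state, without advancing time (a new reading comes with each control period).
- read_camera(name): name is "scene" or "top" or "wrist"; returns a dict with "frame" (480x640x3 uint8, red, green, blue), "K" (3x3 intrinsics, pixels), "rvec" (rotation vector, rad) and "tvec" (3), from world to camera coordinates, as OpenCV has them. Camera axes: x right, y down, z forward; pixel columns grow to the right and rows downward; lengths in m; the calibration is good to about 2 mm. The wrist camera is an equidistant fisheye: a pixel r from the principal point sees the ray r / f radians off the axis. A picture is of the moment at which its call begins. There is no depth.
- close_job(): hands the job in, once; it reports no verdict.
The state is a dict: "t": time; "q": joint angles; "dq": joint speeds; "joint_torque": joint torques, N m; "tool_pos": TCP position; "orientation": TCP orientation; "force": force on the tool from outside, world axes, zero at the start; "wrist_torque": the same for the moment, N m; "opening": finger opening in m.
Only numpy, scipy, OpenCV 4.12 (cv2) and the standard library are available. Lean on these libraries where they do the work, as an engineer would, in place of code of your own. Each camera call takes 0.05 s, during which the arm holds its last target.

### The job

Close up the first-aid box on the bathroom shelf with light touches of the fingertips: first press the lid fully shut near its front edge, then push the front latch flap all the way in against the box, then fold the carrying handle down flat onto the lid, towards the hinge side. Keep to that order and press gently, only touching and pushing: do not lift the box or its lid, do not shove the box along the shelf, and leave the other things on the shelf where they are.

Things in the scene. Friction and masses are not known exactly. Their poses are not given: they have to be found in the camera images.
- first_aid_box: Green plastic first-aid box, loose, about 1.4 to 1.9 kg, standing on a white melamine shelf. Body 150 (x) x 220 (y) x 62 mm high, the shut lid brings it to 80 mm. Origin: centre of its underside, on the shelf's top. Own axes: -x to the front (latch side, roughly towards the robot), +x to the lid's hinge, y along its width, z up. The lid's hinge line is parallel to its y axis at x = +75 mm, z = 62 mm.
- fa_lid (a joint): Angle of the box's lid, rad: 0 = fully shut, grows as the front edge rises. Starts ajar (0.4 to 0.75). A stiff hinge: it stays where it is left, and takes about 1 to 3 N on its front edge to close. The lid is 154 x 224 x 18 mm; its thin top flexes about 1 mm for every 3 N, up to 6 mm, and springs back.
- lid_front (a point): Point on the lid's upper face at the middle of its front edge, 150 mm from the hinge line. With the lid shut it is 80 mm above the shelf and, in the box's axes, at x = -75 mm; as the lid closes it travels down and up to 40 mm forward (towards -x) on its arc. From here the upper face is clear for 65 mm towards the hinge; then comes the standing handle.
- fa_latch (a joint): Angle of the latch flap, rad: 0 = home, hanging flat along the front of the box; grows as its lower end swings out to the front and up. Starts at 0.8 to 1.3. It stays where it is left and takes about 1 N at its end to move. It is a white plastic flap 46 mm wide (along the box's y), 35 mm long and 4 mm thick, hinged on the middle of the lid's front edge, with a 5 mm outward lip at its free end.
- latch_pivot (a point): Middle of the latch flap's hinge pin, on the lid. With the lid shut it lies, in the box's axes, at x = -84, y = 0, z = 71 mm.
- latch_tip (a point): Middle of the latch flap's free end, 31 mm from its hinge pin. With the lid shut and the flap home it lies straight below the pin, 40 mm above the shelf.
- fa_handle (a joint): Angle of the carrying handle against the lid, rad: 0 = lying flat on the lid with its bar towards the hinge side; about 1.57 = standing square to the lid. Starts at 1.1 to 1.6. It stays where it is left and takes about 1 N at the bar to move. It is a white plastic bail, 38 mm from pivot to bar.
- handle_pivot (a point): Middle of the handle's pivot line (parallel to the box's y axis), on the lid: half-way between the lid's front and hinge edges, 7 mm above its upper face.
- handle_bar (a point): Centre of the handle's grip bar: 74 mm long along the box's y, 12 x 10 mm thick; 38 mm from the pivot line. When flat it lies 38 mm towards the hinge side of the pivot, its top 12 mm above the lid's upper face.
- cup: White ceramic cup, 76 mm across, 95 mm high, with two toothbrushes standing in it, 175 mm high over all and leaning out up to 60 mm from the cup's middle. Loose, leave alone. Origin: centre of its underside.
- sunscreen: Capped sunscreen bottle, 56 mm across, 152 mm high, loose, leave alone. Origin: centre of its underside.
- cream_jar: Low round cream jar, 62 mm across, 52 mm high, loose, leave alone. Origin: centre of its underside.
- comb: Flat wooden comb, 130 x 30 x 5 mm, lying on the shelf in front of the box, loose, leave alone. Origin: centre of its underside; x along it.
- clipper: Steel nail clipper, 58 x 13 x 9 mm, lying on the shelf, loose, leave alone. Origin: centre of its underside; x along it.
- tape_reel: Reel of paper dressing tape lying flat behind the box, 60 mm across, 25 mm high, loose, leave alone. Origin: centre of its underside.

How it is judged:
On the way, in this order (a step that is already met when the one before it is completed fails the run):
1. the lid is fully shut (value of joint fa_lid below 0.05 rad), for 0.2 s.
2. the latch flap is in against the box, with the lid shut (value of joint fa_latch below 0.15 rad and value of joint fa_lid below 0.05 rad), for 0.2 s.
3. the handle is folded flat onto the lid (all of step 2 and value of joint fa_handle below 0.2 rad), for 0.2 s.
At the end, for the whole second after the job is handed in: Lid shut (under 0.05 rad), latch flap home (under 0.15 rad), handle flat on the lid (under 0.2 rad); the box at rest within 25 mm of its start; every other loose thing within 20 mm of its start and the cup, bottle and jar upright (within 0.2 rad) (all of step 3 and distance of first_aid_box from where it was at the start of the episode below 0.025 m and linear speed of first_aid_box below 0.02 m/s and distance of each of cup, sunscreen, cream_jar, comb, clipper, tape_reel from where it was at the start of the episode below 0.02 m and angle between each of cup, sunscreen, cream_jar's own z axis and vertical below 0.2 rad); the robot touches nothing.
It fails at once if the latch was folded in while the lid stood open (value of joint fa_latch below 0.15 rad and value of joint fa_lid above 0.1 rad).
It fails at once if the handle was folded flat before the lid was shut and latched (value of joint fa_handle below 0.2 rad and (value of joint fa_latch above 0.3 rad or value of joint fa_lid above 0.1 rad)).
It fails at once if the box was pressed hard (over 25 N) (contact force between any of the arm, the fingers and first_aid_box above 25 N).
It fails at once if the box was lifted, tipped or shoved along the shelf (over 25 mm), or its lid lifted further open (distance of first_aid_box from where it was at the start of the episode above 0.025 m or value of joint fa_lid above 0.9 rad or angle between first_aid_box's own z axis and vertical above 0.12 rad).
It fails at once if another thing on the shelf was disturbed (moved over 20 mm) (distance of any of cup, sunscreen, cream_jar, comb, clipper, tape_reel from where it was at the start of the episode above 0.02 m).
It also fails if it takes over 54 s, if anything falls off the work surface, if the arm or the gripper's body presses on something with over 40 N, if the wrist force passes 120 N, or if a joint passes its speed limit or range.

## Working session

There is one attempt and no reset: what is moved stays moved. The work goes in short steps, Python scripts to look and compute and a tool call to move; the robot and the scene stay as the last step left them, time stands still between calls to the robot, and variables do not carry over. Pictures are saved under pics/ and viewed, and the job is handed in when it is done.

Besides the shell and the picture viewer there is one more tool, called after "Emit:" as a command line: name --pt "numbers of a row" for each row, then --argument value for the rest. move_arm: Moves the arm, as the interface text tells. Shift numbers are shares of 10 cm and turn numbers shares of 180 degrees, none past 1 either way. Its arguments: {"type":"object","properties":{"series":{"type":"array","items":{"type":"array","items":{"type":"number"}}},"squeeze":{"type":"number"}},"required":["series"]}

```bash
ls; mkdir -p pics
python3 - <<'E'
from plant import *
import cv2
s=read_state();print({k:(v if not hasattr(v,'round') else v) for k,v in s.items()})
for n in ("scene","top","wrist"):
    c=read_camera(n);cv2.imwrite(f"pics/{n}0.png",c["frame"][:,:,::-1]);print(n,c["K"],c["rvec"],c["tvec"])
E
```

```text
pics
{'t': 0.0, 'q': array([-1.39837126e+00,  1.31123983e-01,  1.48926954e+00, -1.19493555e-05,
        1.52298658e+00, -8.53524773e-02]), 'dq': array([ 0.00053095, -0.00123443,  0.00016061,  0.00087895,  0.0010806 ,
        0.00035546]), 'joint_torque': array([-2.59004137e-04, -5.59842968e+01, -4.91759777e+01,  7.66974804e-02,
        3.52012482e-02, -1.24688709e-04]), 'tool_pos': array([ 0.15290773, -0.57961018,  0.217615  ]), 'orientation': array([-3.11376364e+00, -4.03567291e-01,  1.40849064e-04]), 'force': array([ 0.9401535 ,  0.62211916, -0.59823868]), 'wrist_torque': array([-0.00055871, -0.0013632 ,  0.01833902]), 'opening': 0.09279980647983277}
scene [[496.81032181   0.         318.75283672]
 [  0.         496.81032181 248.48255857]
 [  0.           0.           1.        ]] [ 2.1955637   0.88729727 -0.3733943 ] [-0.41977861 -0.19976202  1.39327315]
top [[516.80709853   0.         324.75885723]
 [  0.         516.80709853 246.29840076]
 [  0.           0.           1.        ]] [ 1.94256853 -2.27648515  0.23392091] [0.05576976 0.60614009 0.80172735]
wrist [[371.64829954   0.         320.58507768]
 [  0.         371.64829954 236.22639293]
 [  0.           0.           1.        ]] [-2.3124697   1.78129511  0.24542097] [-0.60035744 -0.03179965  0.39066184]
```

View pics/scene0.png

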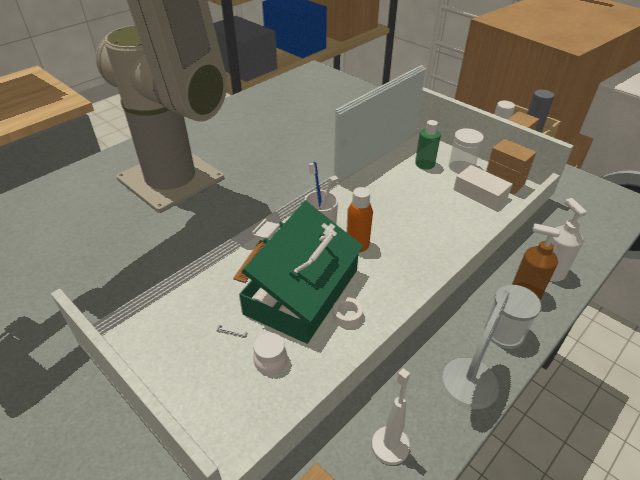

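View pics/top0.png

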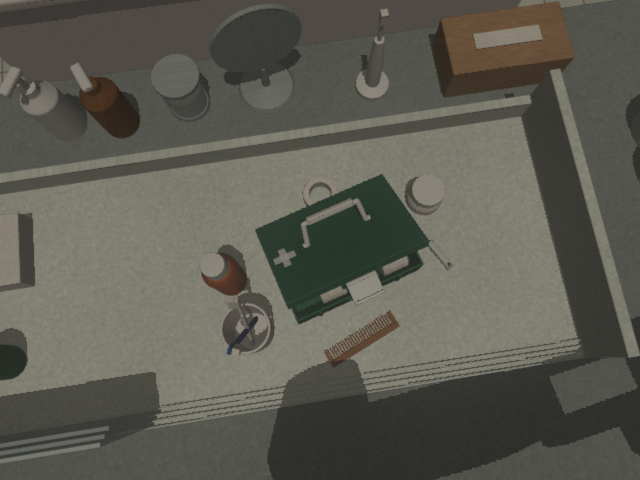

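View pics/wrist0.png

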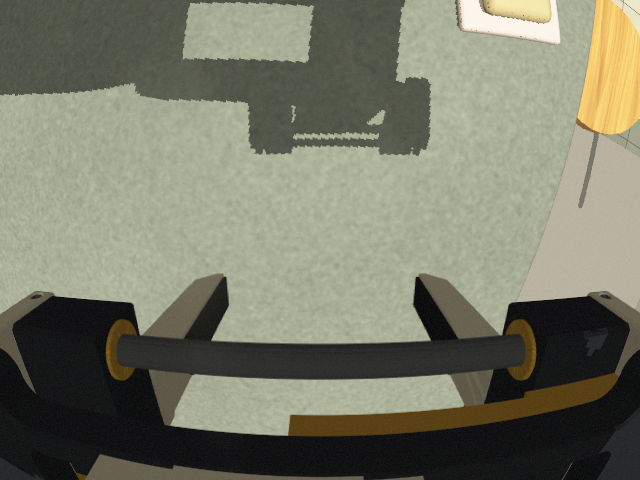

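The top and scene views both show the ajar box (top ~(340,250)), the flap at (365,288), the handle at (335,222), and the cup and sunscreen to its left. I'll zoom in next to pick out corners.

Run:
```python
import cv2
a=cv2.imread("pics/top0.png")[160:380,190:480];cv2.imwrite("pics/topz.png",cv2.resize(a,None,fx=2.7,fy=2.7,interpolation=cv2.INTER_CUBIC))
a=cv2.imread("pics/scene0.png")[150:390,200:400];cv2.imwrite("pics/scenez.png",cv2.resize(a,None,fx=2.5,fy=2.5,interpolation=cv2.INTER_CUBIC))
```

```text
(no output)
```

View pics/topz.png

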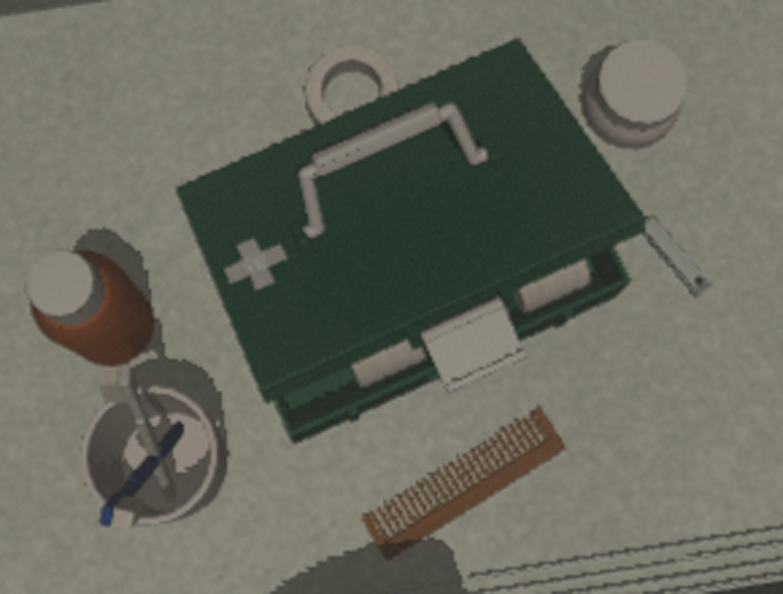

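View pics/scenez.png

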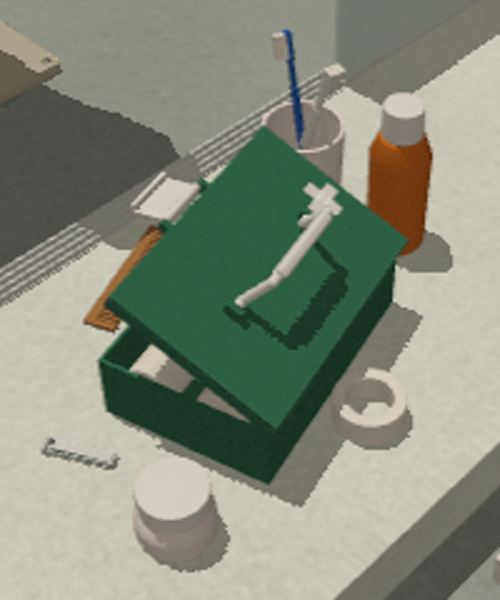

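```bash
cat > h.py <<'E'
import numpy as np, cv2
from scipy.spatial.transform import Rotation as R
C={"scene":(np.array([[496.81032181,0,318.75283672],[0,496.81032181,248.48255857],[0,0,1]]),np.array([2.1955637,0.88729727,-0.3733943]),np.array([-0.41977861,-0.19976202,1.39327315])),
"top":(np.array([[516.80709853,0,324.75885723],[0,516.80709853,246.29840076],[0,0,1]]),np.array([1.94256853,-2.27648515,0.23392091]),np.array([0.05576976,0.60614009,0.80172735]))}
def ray(n,p):
    K,r,t=C[n];M=R.from_rotvec(r).as_matrix();return -M.T@t,M.T@np.linalg.inv(K)@np.array([*p,1.])
def onz(n,p,z):
    o,d=ray(n,p);return o+d*(z-o[2])/d[2]
def tri(pt,ps):
    P=[C[n][0]@np.c_[R.from_rotvec(C[n][1]).as_matrix(),C[n][2]] for n in("top","scene")]
    X=cv2.triangulatePoints(P[0],P[1],np.array(pt,float).reshape(2,1),np.array(ps,float).reshape(2,1))[:,0];X=X[:3]/X[3]
    e=np.hypot(*(proj("top",X)-pt)),np.hypot(*(proj("scene",X)-ps))
    return X,e
def proj(n,X):
    K,r,t=C[n];return cv2.projectPoints(np.array(X,float).reshape(1,3),r,t,K,None)[0].ravel()
tz=lambda u,v:(190+u/2.7,160+v/2.7)
sz=lambda u,v:(200+u/2.5,150+v/2.5)
E
python3 - <<'E'
from h import *
np.set_printoptions(precision=4,suppress=True)
for n,a,b in [("HL",(178,188),(408,240)),("HR",(518,40),(275,428)),("FR",(645,217),(108,303)),("FL",(266,386),(264,128)),
 ("latchtipR",(524,352),(133,210)),("latchtipL",(449,390),(165,176)),("barR",(447,110),(278,280)),("barL",(307,172),(328,205)),("pivR",(483,156),(240,303)),("pivL",(315,232),(305,218)),
 ("comb1",(388,547),(158,230)),("boxFRb",(626,283),(101,362))]:
    X,e=tri(tz(*a),sz(*b));print(n,X,np.round(e,2))
for n in C: print(n,ray(n,(320,240))[0])
E
```

```text
HL [0.6425 0.0667 0.1135] [1.5  1.25]
HR [ 0.7006 -0.1477  0.1134] [1.02 1.  ]
FR [ 0.5699 -0.1861  0.1766] [1.65 1.45]
FL [0.512  0.0287 0.181 ] [2.21 1.63]
latchtipR [ 0.508  -0.1089  0.1771] [1.4  1.12]
latchtipL [ 0.4951 -0.0657  0.1771] [2.08 1.6 ]
barR [ 0.6449 -0.0898  0.1823] [2.2  1.93]
barL [ 0.6206 -0.0099  0.1884] [1.89 1.54]
pivR [ 0.623  -0.1079  0.1559] [2.13 1.88]
pivL [ 0.5946 -0.0086  0.1573] [2.19 1.78]
comb1 [ 0.4196 -0.0216  0.0391] [2.47 1.91]
boxFRb [ 0.548  -0.1861  0.0944] [1.64 1.47]
scene [ 1.093  -0.5332  0.8236]
top [ 0.429  -0.0165  0.9105]
```

```bash
cat >> h.py <<'E'
YAW=np.deg2rad(15.16); O=np.array([.5899,-.0626]); ZS=.034
bx=np.array([np.cos(YAW),np.sin(YAW)]);by=np.array([-np.sin(YAW),np.cos(YAW)])
def tobox(X): d=X[:2]-O; return np.array([d@bx,d@by,X[2]-ZS])*1000
def fromb(x,y,z): return np.array([*(O+bx*x/1e3+by*y/1e3),ZS+z/1e3])
E
python3 - <<'E'
from h import *
np.set_printoptions(precision=3,suppress=True)
p=lambda n,a,h:print(n,onz("top",tz(*a),ZS+h),tobox(onz("top",tz(*a),ZS+h)))
p("cuprim",(150,455),.095);p("sun top",(62,285),.15);p("jar",(642,83),.052)
for a in((363,518),(388,552),(563,442),(541,405)):p("comb",a,.005)
p("clip",(648,222),.009);p("clip",(702,290),.009)
for n,a,b in[("blue",(106,520),(285,35)),("white",(115,390),(335,72))]:
    X,e=tri(tz(*a),sz(*b));print(n,X,tobox(X),e)
E
```

```text
cuprim [0.488 0.098 0.129] [-56.162 181.939  95.   ]
sun top [0.579 0.125 0.184] [ 39.035 183.879 150.   ]
jar [ 0.669 -0.224  0.086] [  34.213 -176.59    52.   ]
comb [ 0.437 -0.013  0.039] [-134.874   88.44     5.   ]
comb [ 0.414 -0.024  0.039] [-159.614   82.86     5.   ]
comb [ 0.463 -0.142  0.039] [-143.523  -43.231    5.   ]
comb [ 0.487 -0.133  0.039] [-117.403  -40.715    5.   ]
clip [ 0.59  -0.22   0.043] [ -40.891 -152.423    9.   ]
clip [ 0.542 -0.245  0.043] [ -94.044 -163.736    9.   ]
blue [0.455 0.114 0.204] [-83.759 205.783 170.334] (np.float64(1.2300763699839732), np.float64(0.8173501855770432))
white [0.52  0.104 0.202] [-23.457 179.116 168.189] (np.float64(2.950546780122411), np.float64(2.073459010345865))
```

Emit:
move_arm --pt "0.43 -0.32 -0.2 0 0 0 -1" --pt "0.86 -0.65 -0.4 0 0 0 -1" --pt "0.86 -0.65 -0.4 0 0 0 -1" --pt "0.86 -0.65 -0.4 0 0 0 -1" --squeeze 10

```text
t: 0.55
tool_pos: [0.2211, -0.4947, 0.26]
orientation: [3.113, 0.408, 0.001]
force: [0.1, -0.2, 0.1]
opening: 0.0654
```

Emit:
move_arm --pt "0.43 -0.32 0 0 0 0 -1" --pt "0.86 -0.65 0 0 0 0 -1" --pt "0.86 -0.65 0 0 0 0 -1"

```text
t: 0.85
tool_pos: [0.2877, -0.4082, 0.2577]
orientation: [-3.113, -0.407, -0.001]
force: [-0.3, 0.2, -0.1]
opening: 0.0414
```

Emit:
move_arm --pt "0.43 -0.32 0 0 0 0 -1" --pt "0.86 -0.65 0 0 0 0 -1" --pt "0.86 -0.65 0 0 0 0 -1"

```text
t: 1.15
tool_pos: [0.3544, -0.3235, 0.2579]
orientation: [-3.113, -0.408, -0.0]
force: [-0.2, 0.4, -0.1]
opening: 0.0175
```

Emit:
move_arm --pt "0.43 -0.32 0 0 0 0 -1" --pt "0.86 -0.65 0 0 0 0 -1" --pt "0.86 -0.65 0 0 0 0 -1"

```text
t: 1.45
tool_pos: [0.4211, -0.2389, 0.258]
orientation: [-3.114, -0.409, -0.0]
force: [0.6, -0.6, -0.0]
opening: 0.0003
```

Emit:
move_arm --pt "0.43 -0.32 0 0 0 0 -1" --pt "0.86 -0.65 0 0 0 0 -1" --pt "0.86 -0.65 0 0 0 0 -1" --pt "0.86 -0.65 0 0 0 0 -1"

```text
t: 1.85
tool_pos: [0.4861, -0.1567, 0.2578]
orientation: [-3.115, -0.407, 0.002]
force: [-0.3, -0.6, -0.2]
opening: 0.0004
```

Emit:
move_arm --pt "0.43 -0.32 0 0 0 0 -1" --pt "0.86 -0.64 0 0 0 0 -1" --pt "0.86 -0.64 0.2 0 0 0 -1" --pt "0.86 -0.64 0.55 0 0 0 -1" --pt "0.86 -0.64 0.55 0 0 0 -1"

```text
t: 2.35
tool_pos: [0.5494, -0.074, 0.198]
orientation: [-3.114, -0.402, 0.014]
force: [-1.2, 0.0, -1.1]
opening: 0.0003
```

Run:
```python
from plant import *
from h import *
for n in ("scene","top"):
    c=read_camera(n)["frame"][:,:,::-1]
    cv2.imwrite(f"pics/{n}1.png",c[120:400,180:480] if n=="top" else c[100:390,180:420])
s=read_state();print(tobox(s["tool_pos"]),s["tool_pos"],s["force"])
```

```text
[-39.9883866   -1.35828975 169.17438718] [ 0.55165845 -0.0743686   0.20317439] [0.30973074 0.62886283 0.61693333]
```

View pics/scene1.png

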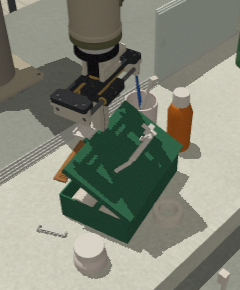

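View pics/top1.png

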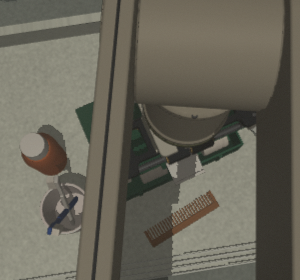

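Both views show the closed fingers just above the front part of the lid, clear of the cup and brushes. Next I press down gently.

Emit:
move_arm --pt "0 0 0.1 0 0 0 -1" --pt "0 0 0.18 0 0 0 -1" --pt "0 0 0.24 0 0 0 -1" --pt "0 0 0.3 0 0 0 -1" --pt "0 0 0.36 0 0 0 -1" --pt "0 0 0.36 0 0 0 -1"

```text
t: 3.05
tool_pos: [0.5523, -0.0724, 0.1666]
orientation: [-3.115, -0.404, 0.002]
force: [0.1, -0.4, 0.3]
opening: 0.0007
```

Emit:
move_arm --pt "-0.01 0 0.04 0 0 0 -1" --pt "-0.02 0 0.08 0 0 0 -1" --pt "-0.03 0 0.12 0 0 0 -1" --pt "-0.04 0 0.16 0 0 0 -1" --pt "-0.05 0 0.2 0 0 0 -1" --pt "-0.05 0 0.2 0 0 0 -1"

```text
t: 3.65
tool_pos: [0.5475, -0.0737, 0.1468]
orientation: [-3.115, -0.404, 0.001]
force: [0.2, -0.3, 0.5]
opening: 0.0003
```

```bash
cat > look.py <<'E'
from plant import *
from h import *
import sys
np.set_printoptions(precision=3,suppress=True)
k=sys.argv[1]
for n in ("scene","top"):
    c=read_camera(n)["frame"][:,:,::-1]
    c=c[150:390,200:400] if n=="scene" else c[160:380,190:480]
    cv2.imwrite(f"pics/{n}{k}.png",cv2.resize(c,None,fx=2.5 if n=="scene" else 2.7,fy=2.5 if n=="scene" else 2.7,interpolation=cv2.INTER_CUBIC))
s=read_state();print(s["t"],tobox(s["tool_pos"]),s["force"])
E
python3 look.py 2
```

```text
3.75 [-43.512   0.31  113.417] [-0.418  0.212  0.838]
```

View pics/scene2.png

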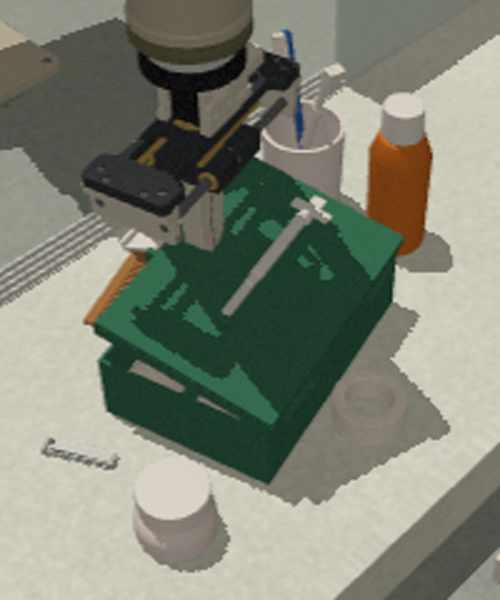

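The lid is about half closed, the box has not moved, and the force is under 1 N, so I keep going.

Emit:
move_arm --pt "-0.01 0 0.04 0 0 0 -1" --pt "-0.03 0 0.09 0 0 0 -1" --pt "-0.05 0 0.14 0 0 0 -1" --pt "-0.07 0 0.18 0 0 0 -1" --pt "-0.08 0 0.22 0 0 0 -1" --pt "-0.09 0 0.25 0 0 0 -1" --pt "-0.09 0 0.25 0 0 0 -1"

```text
t: 4.45
tool_pos: [0.5387, -0.076, 0.122]
orientation: [-3.115, -0.404, 0.002]
force: [-0.2, -0.1, 0.5]
opening: 0.0007
```

Emit:
move_arm --pt "-0.01 0 0.02 0 0 0 -1" --pt "-0.02 0 0.04 0 0 0 -1" --pt "-0.02 0 0.05 0 0 0 -1" --pt "-0.02 0 0.06 0 0 0 -1" --pt "-0.02 0 0.06 0 0 0 -1"

```text
t: 4.95
tool_pos: [0.5376, -0.0766, 0.1174]
orientation: [3.115, 0.404, 0.001]
force: [-1.0, 1.0, 7.0]
opening: 0.0005
```

```bash
python3 look.py 3
```

```text
5.05 [-54.092   0.146  83.529] [-1.915  1.334  6.816]
```

View pics/scene3.png

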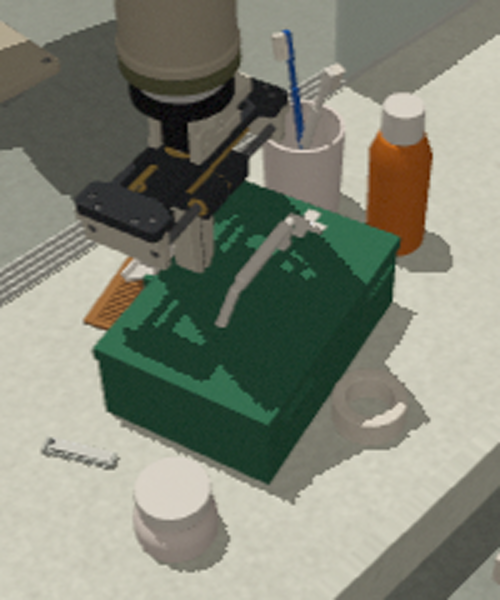

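The lid looks shut. I'll press a little more to be sure, then lift off and check.

Emit:
move_arm --pt "0 0 0.01 0 0 0 -1" --pt "0 0 0.015 0 0 0 -1" --pt "0 0 0.015 0 0 0 -1"

```text
t: 5.35
tool_pos: [0.5377, -0.0766, 0.1164]
orientation: [3.115, 0.404, 0.001]
force: [-2.9, 0.2, 9.1]
opening: 0.0006
```

Emit:
move_arm --pt "0 0 -0.1 0 0 0 -1" --pt "0 0 -0.4 0 0 0 -1" --pt "-0.3 0 -0.5 0 0 0 -1" --pt "-0.8 0 -0.5 0 0 0 -1" --pt "-1 0 -0.5 0 0 0 -1" --pt "-1 0 -0.5 0 0 0 -1"

```text
t: 5.95
tool_pos: [0.4384, -0.1025, 0.165]
orientation: [3.116, 0.402, -0.002]
force: [0.5, 0.4, -0.7]
opening: 0.0007
```

```bash
python3 look.py 4
```

```text
6.05 [-154.319    0.788  131.473] [ 0.722 -0.471 -0.455]
```

View pics/scene4.png

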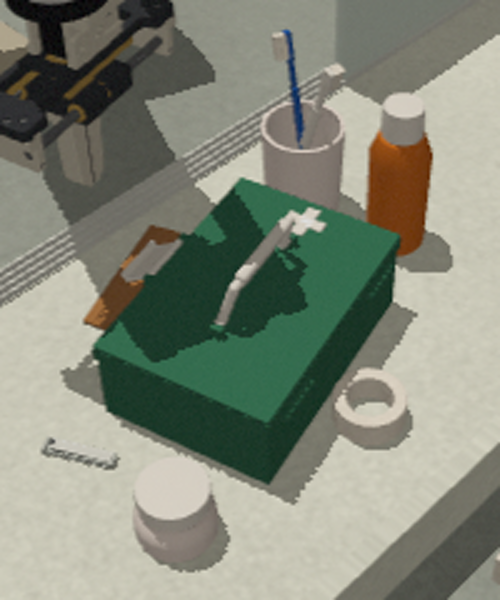

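View pics/top4.png

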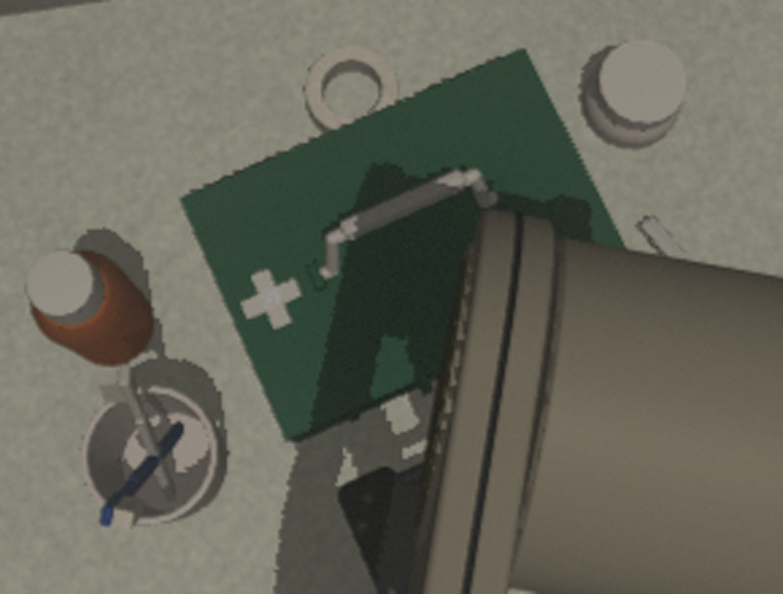

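Run:
```python
from h import *
np.set_printoptions(precision=4,suppress=True)
for n,a,b in [("HL",(181,198),(400,236)),("HR",(526,50),(273,422)),("FL",(290,440),(240,178)),("barR",(480,176),(240,275)),("barL",(338,236),(300,217))]:
    X,e=tri(tz(*a),sz(*b));print(n,X,tobox(X),np.round(e,2))
print(sz(185,235), [tobox(onz("scene",sz(*p),.09)) for p in((122,272),(150,282),(185,236))])
```

```text
HL [0.6356 0.0652 0.1147] [ 77.565  111.4278  80.6557] [1.21 1.  ]
HR [ 0.6949 -0.1487  0.1154] [  78.8485 -110.5716   81.4315] [2.91 2.84]
FL [0.4868 0.0233 0.1148] [-76.9948 109.8996  80.8056] [1.85 1.4 ]
barR [ 0.6106 -0.1001  0.1703] [ 10.1539 -41.5974 136.3006] [4.36 3.76]
barL [ 0.5921 -0.0178  0.1619] [ 13.8302  42.6807 127.8846] [4.87 3.96]
(274.0, 244.0) [array([-114.8778,  -14.3468,   56.    ]), array([-87.989 , -12.8038,  56.    ]), array([-92.4447,  47.9323,  56.    ])]
```

The lid is shut: its corners sit at 80.7–81.4 mm and the box hasn't moved. The flap sticks out at the front, around x −110 in box axes. I'll go down in front of it and push in.

Emit:
move_arm --pt "0 0 0.4 0 0 0 -1" --pt "0 0 0.8 0 0 0 -1" --pt "0 0 0.91 0 0 0 -1" --pt "0 0 0.91 0 0 0 -1" --pt "0.1 0 0.91 0 0 0 -1" --pt "0.2 0 0.91 0 0 0 -1" --pt "0.2 0 0.91 0 0 0 -1"

```text
t: 6.75
tool_pos: [0.463, -0.0971, 0.0764]
orientation: [3.114, 0.405, 0.006]
force: [-0.5, 1.1, 0.0]
opening: 0.0002
```

```bash
python3 look.py 5
```

```text
6.85 [-133.243    0.425   41.325] [-0.505 -0.488  1.2  ]
```

View pics/scene5.png

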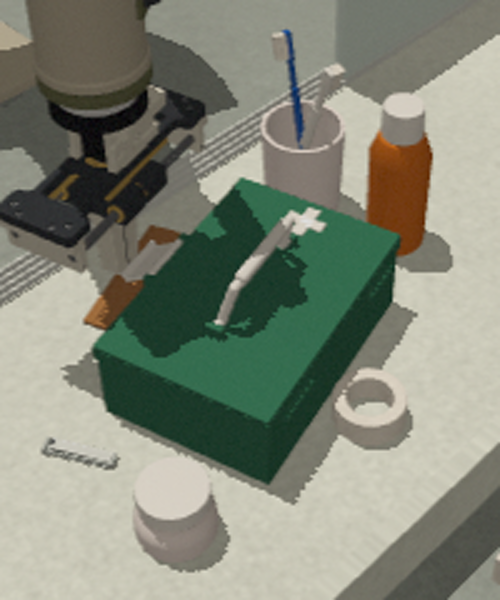

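The fingers stand just in front of the flap and nothing has moved. I push slowly.

Emit:
move_arm --pt "0.04 0 0.01 0 0 0 -1" --pt "0.08 0 0.01 0 0 0 -1" --pt "0.12 0 0.01 0 0 0 -1" --pt "0.16 0 0.01 0 0 0 -1" --pt "0.2 0 0.01 0 0 0 -1" --pt "0.24 0 0.01 0 0 0 -1" --pt "0.27 0 0.01 0 0 0 -1" --pt "0.27 0 0.01 0 0 0 -1"

```text
t: 7.65
tool_pos: [0.4867, -0.0899, 0.0733]
orientation: [-3.115, -0.404, -0.001]
force: [-1.0, -0.7, -0.8]
opening: 0.001
```

Emit:
move_arm --pt "0.02 0 0 0 0 0 -1" --pt "0.04 0 0 0 0 0 -1" --pt "0.05 0 0 0 0 0 -1" --pt "0.05 0 0 0 0 0 -1"

```text
t: 8.05
tool_pos: [0.4913, -0.0888, 0.0734]
orientation: [3.115, 0.404, 0.001]
force: [-0.4, 0.4, -1.1]
opening: 0.0005
```

Emit:
move_arm --pt "0.015 0 0 0 0 0 -1" --pt "0.03 0 0 0 0 0 -1" --pt "0.03 0 0 0 0 0 -1"

```text
t: 8.35
tool_pos: [0.4921, -0.0884, 0.0723]
orientation: [3.115, 0.404, -0.006]
force: [-7.9, -3.4, -0.1]
opening: 0.0006
```

Emit:
move_arm --pt "0.01 0 0 0 0 0 -1" --pt "0.02 0 0 0 0 0 -1" --pt "0.02 0 0 0 0 0 -1"

```text
t: 8.65
tool_pos: [0.4928, -0.088, 0.0716]
orientation: [-3.115, -0.404, 0.01]
force: [-10.7, -4.2, -0.1]
opening: 0.0007
```

```bash
python3 look.py 6
```

```text
8.75 [-100.375    0.923   37.637] [-10.306  -3.783  -0.463]
```

View pics/scene6.png

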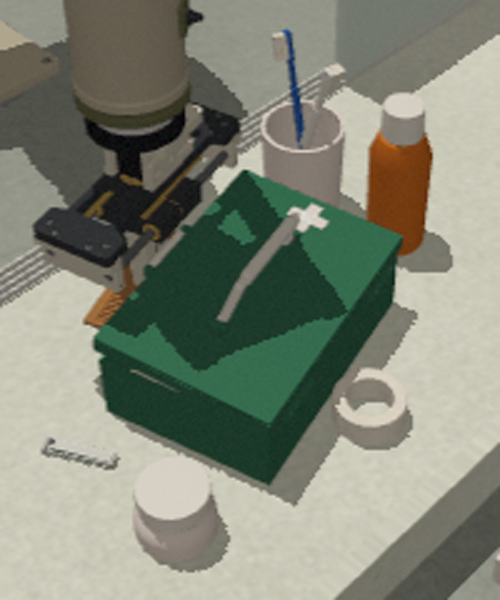

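The flap push has cracked the lid open a little: the front right corner rose from (95,350) to (97,338). I back off and measure.

Emit:
move_arm --pt "-0.1 0 0 0 0 0 -1" --pt "-0.3 0 0 0 0 0 -1" --pt "-0.6 0 -0.3 0 0 0 -1" --pt "-0.8 0 -0.6 0 0 0 -1" --pt "-0.8 0 -0.6 0 0 0 -1"

```text
t: 9.25
tool_pos: [0.4196, -0.1094, 0.1378]
orientation: [3.112, 0.402, 0.011]
force: [0.9, 0.5, 0.7]
opening: 0.0005
```

```bash
python3 look.py 7
python3 - <<'E'
from h import *
for th in(0,.03,.06,.1,.15,.2):
    c,s=np.cos(th),np.sin(th)
    for y in(-112,112):
        X=fromb(75+(-152*c+18*s),y,62+1+152*s+18*c)
        p=proj("scene",X);print(th,y,(p-[200,150])*2.5)
E
```

```text
9.35 [-176.664    0.398  100.421] [-0.706  0.948 -0.263]
0 -112 [ 86.81796315 345.61601616]
0 112 [237.75999028 176.9537464 ]
0.03 -112 [ 86.78922351 341.9067761 ]
0.03 112 [238.20500319 173.20552373]
0.06 -112 [ 86.91127678 338.25420678]
0.06 112 [238.78858041 169.50112329]
0.1 -112 [ 87.31124824 333.47841961]
0.1 112 [239.78366317 164.63604202]
0.15 -112 [ 88.19725417 327.67224508]
0.15 112 [241.37859677 158.68541108]
0.2 -112 [ 89.51778783 322.06353013]
0.2 112 [243.3660462  152.89522069]
```

View pics/scene7.png

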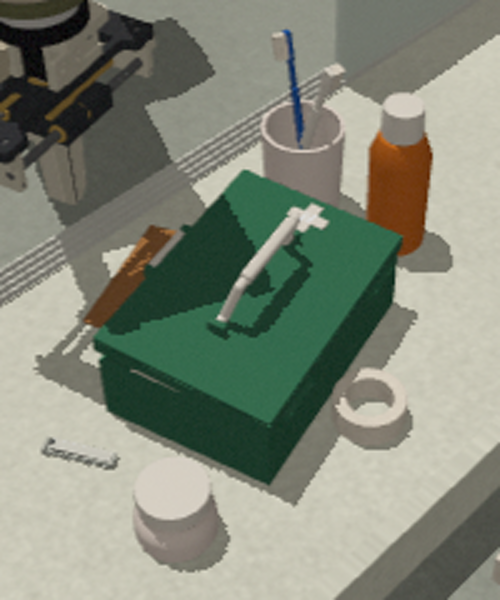

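View pics/top7.png

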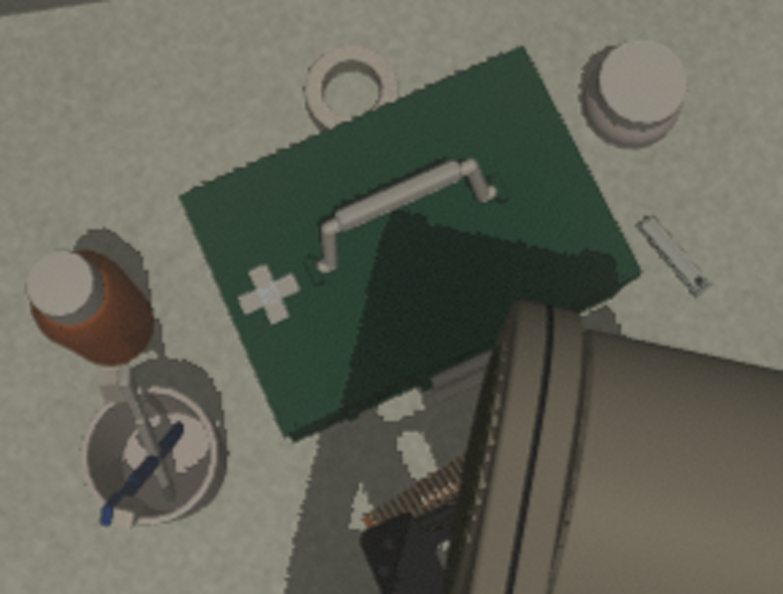

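The lid is now about 0.08 rad open, with the flap apparently near home. I'd pushed slightly past the flap's stop and that turned the lid. I press the lid shut again.

Emit:
move_arm --pt "0 0 -0.32 0 0 0 -1" --pt "0.3 0 -0.32 0 0 0 -1" --pt "0.7 0 -0.32 0 0 0 -1" --pt "0.7 0 -0.32 0 0 0 -1"

```text
t: 9.75
tool_pos: [0.4884, -0.0886, 0.1627]
orientation: [-3.113, -0.406, 0.003]
force: [-0.7, 0.3, -0.9]
opening: 0.0003
```

Emit:
move_arm --pt "0.3 0 0 0 0 0 -1" --pt "0.5 0 0 0 0 0 -1" --pt "0.5 0 0.2 0 0 0 -1" --pt "0.5 0 0.33 0 0 0 -1" --pt "0.5 0 0.37 0 0 0 -1" --pt "0.5 0 0.4 0 0 0 -1" --pt "0.5 0 0.4 0 0 0 -1"

```text
t: 10.45
tool_pos: [0.5339, -0.0774, 0.1249]
orientation: [-3.115, -0.403, 0.001]
force: [-0.6, -0.2, -0.5]
opening: 0.0007
```

Emit:
move_arm --pt "0 0 0.03 0 0 0 -1" --pt "0 0 0.05 0 0 0 -1" --pt "0 0 0.07 0 0 0 -1" --pt "0 0 0.07 0 0 0 -1"

```text
t: 10.85
tool_pos: [0.5347, -0.0776, 0.1186]
orientation: [3.115, 0.404, 0.001]
force: [-2.4, -1.4, 4.7]
opening: 0.0005
```

Emit:
move_arm --pt "0 0 0.015 0 0 0 -1" --pt "0 0 0.025 0 0 0 -1" --pt "0 0 0.025 0 0 0 -1"

```text
t: 11.15
tool_pos: [0.5347, -0.0776, 0.1166]
orientation: [3.115, 0.404, 0.001]
force: [-4.0, -1.0, 8.8]
opening: 0.0003
```

Emit:
move_arm --pt "0 0 -0.1 0 0 0 -1" --pt "0 0 -0.5 0 0 0 -1" --pt "-0.4 0 -0.7 0 0 0 -1" --pt "-0.9 0 -0.7 0 0 0 -1" --pt "-0.9 0 -0.7 0 0 0 -1"

```text
t: 11.65
tool_pos: [0.4426, -0.1004, 0.1849]
orientation: [-3.115, -0.402, 0.004]
force: [1.1, 1.0, -0.1]
opening: 0.0007
```

```bash
python3 look.py 8
python3 - <<'E'
from plant import *
import cv2
c=read_camera("wrist");cv2.imwrite("pics/wrist8.png",c["frame"][:,:,::-1]);print(c["rvec"],c["tvec"])
E
```

```text
11.75 [-147.908    0.993  152.01 ] [1.116 0.702 0.654]
[-2.31121512  1.78290058  0.24222366] [-0.21178872  0.3692563   0.4669152 ]
```

View pics/scene8.png

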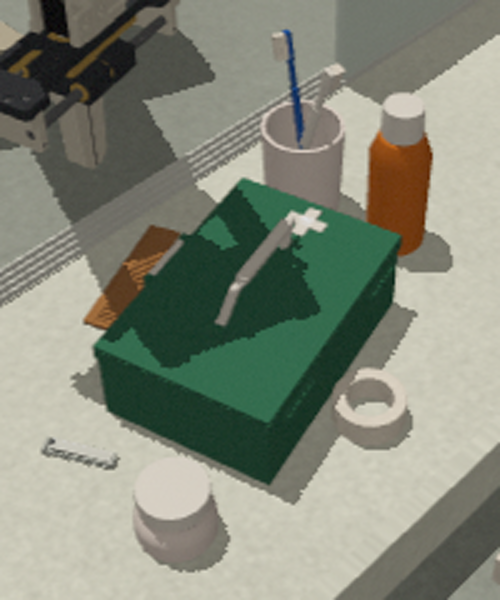

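View pics/wrist8.png

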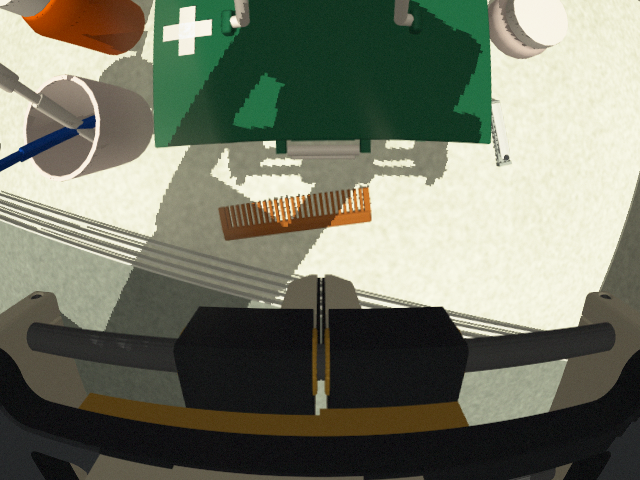

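The lid is shut again. The wrist view shows the flap as a thin strip at (285–360, 140–157). Next I estimate its angle.

Run:
```python
from h import *
import cv2
rv=np.array([-2.31121512,1.78290058,0.24222366]);tv=np.array([-0.21178872,0.3692563,0.4669152]);f=371.64829954
def pw(X):
    return cv2.fisheye.projectPoints(np.array(X,float).reshape(1,1,3),rv,tv,np.array([[f,0,320.585],[0,f,236.226],[0,0,1]]),np.zeros(4))[0].ravel()
for zo in(0,3):
  print("zo",zo,"lid corners",[pw(fromb(-77,y,80+zo)) for y in(112,0,-112)])
  for th in(0,.1,.2,.3,.5):
    c,s=np.cos(th),np.sin(th)
    q=lambda o,l:pw(fromb(-84-o*c-l*s,0,71+zo-l*c+o*s))
    print(th,"outer face top",q(2,-4),"tip",q(0,31),"lip outer",q(7,31),q(7,29))
im=cv2.imread("pics/wrist8.png")[120:180,260:390];cv2.imwrite("pics/w8z.png",cv2.resize(im,None,fx=6,fy=6,interpolation=cv2.INTER_CUBIC))
```

```text
zo 0 lid corners [array([154.04930615, 147.74858628]), array([319.02203557, 139.99526326]), array([484.76465145, 144.94316605])]
0 outer face top [319.17627785 153.6827535 ] tip [319.35939963 148.80389595] lip outer [319.43856861 158.14986826] [319.42864695 158.30904381]
0.1 outer face top [319.1697223 153.0699019] tip [319.39360973 152.9479591 ] lip outer [319.46906722 162.30731137] [319.45711991 162.22741807]
0.2 outer face top [319.16323271 152.4289254 ] tip [319.42598096 157.07436939] lip outer [319.49718717 166.38226999] [319.48328668 166.06190095]
0.3 outer face top [319.15687775 151.76651431] tip [319.45628588 161.15447286] lip outer [319.52270787 170.345434  ] [319.50693664 169.78421552]
0.5 outer face top [319.14483919 150.4053649 ] tip [319.50981083 169.0606812 ] lip outer [319.56509225 177.81814638] [319.54587109 176.77860586]
zo 3 lid corners [array([152.1968529 , 147.95526954]), array([318.99912105, 140.04436827]), array([486.59622562, 145.11681826])]
0 outer face top [319.15586559 153.90178987] tip [319.34354619 148.9419313 ] lip outer [319.42363242 158.38949759] [319.41349401 158.55216874]
0.1 outer face top [319.14920804 153.28146121] tip [319.37814393 153.13120444] lip outer [319.45444406 162.5928384 ] [319.44225861 162.51416218]
0.2 outer face top [319.14262052 152.63260744] tip [319.41086728 157.30284799] lip outer [319.48283757 166.71330711] [319.46867861 166.39183193]
0.3 outer face top [319.13617278 151.96200452] tip [319.4414873 161.4280236] lip outer [319.50859068 170.72139304] [319.4925417 170.1566962]
0.5 outer face top [319.12396826 150.58389096] tip [319.49552501 169.42312378] lip outer [319.5513089  178.28130765] [319.53177487 177.2333842 ]
```

View pics/w8z.png

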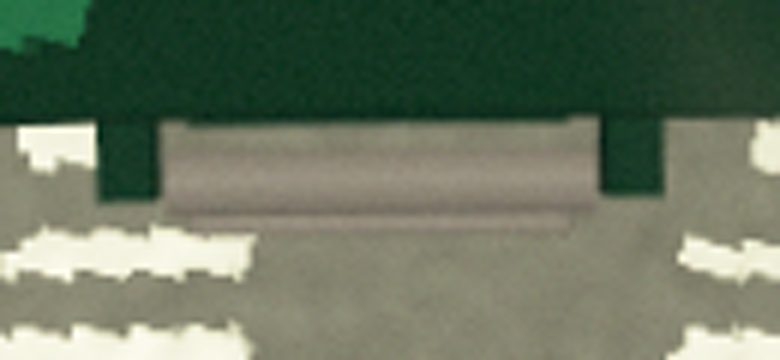

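The lid edge matches the prediction at v=140 and the lip ends at v≈158.8, which puts the flap angle near 0.01 rad, so the latch is home. Now the handle.

Emit:
move_arm --pt "0.4 0 0 0 0 0 -1" --pt "0.8 0 0 0 0 0 -1" --pt "1 0 0 0 0 0 -1" --pt "1 0 0 0 0 0 -1"

```text
t: 12.2
tool_pos: [0.5468, -0.0735, 0.1849]
orientation: [-3.114, -0.407, 0.0]
force: [-0.6, -0.1, -0.8]
opening: 0.0004
```

Emit:
move_arm --pt "0.2 0 0.1 0 0 0 -1" --pt "0.22 0 0.22 0 0 0 -1" --pt "0.22 0 0.22 0 0 0 -1" --pt "0.22 0 0.22 0 0 0 -1"

```text
t: 12.6
tool_pos: [0.5643, -0.0692, 0.1628]
orientation: [-3.115, -0.404, 0.003]
force: [-0.7, -0.4, 0.3]
opening: 0.0005
```

```bash
python3 look.py 9
```

```text
12.7 [-25.843  -0.076 130.053] [-0.48  -0.074  0.247]
```

View pics/scene9.png

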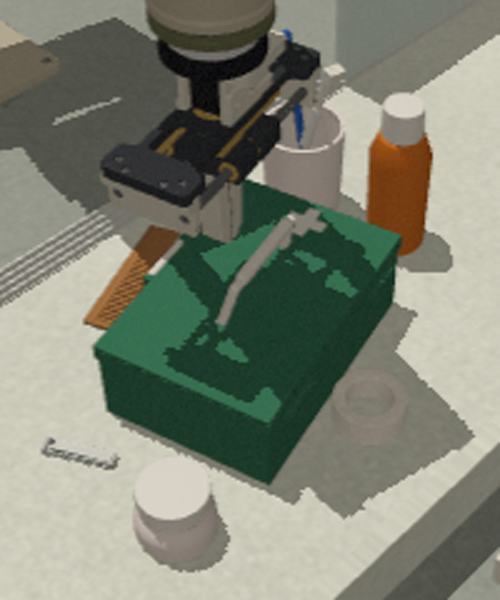

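The fingertips are in front of the handle bar, so I sweep it back.

Emit:
move_arm --pt "0.08 0 0.01 0 0 0 -1" --pt "0.16 0 0.01 0 0 0 -1" --pt "0.22 0 0.02 0 0 0 -1" --pt "0.28 0 0.02 0 0 0 -1" --pt "0.34 0 0.03 0 0 0 -1" --pt "0.4 0 0.05 0 0 0 -1" --pt "0.4 0 0.05 0 0 0 -1"

```text
t: 13.4
tool_pos: [0.6045, -0.0586, 0.1581]
orientation: [-3.115, -0.404, 0.001]
force: [0.0, 0.1, 0.2]
opening: 0.0004
```

Emit:
move_arm --pt "0.05 0 0.04 0 0 0 -1" --pt "0.1 0 0.08 0 0 0 -1" --pt "0.13 0 0.11 0 0 0 -1" --pt "0.16 0 0.14 0 0 0 -1" --pt "0.18 0 0.17 0 0 0 -1" --pt "0.18 0 0.17 0 0 0 -1"

```text
t: 14.0
tool_pos: [0.6214, -0.0542, 0.141]
orientation: [-3.115, -0.404, 0.001]
force: [-0.0, -0.2, -1.5]
opening: 0.0002
```

```bash
python3 look.py 10
```

```text
14.1 [ 32.587  -0.259 107.582] [-0.506 -0.415  0.461]
```

View pics/scene10.png

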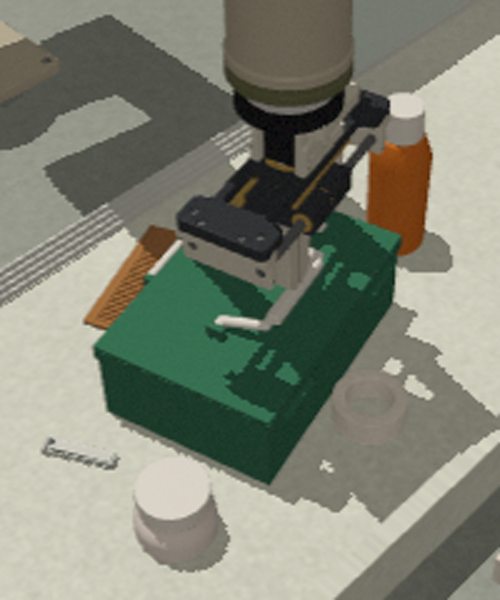

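The handle is folding down under the fingers. I press it the rest of the way.

Emit:
move_arm --pt "0.02 0 0.03 0 0 0 -1" --pt "0.03 0 0.06 0 0 0 -1" --pt "0.04 0 0.08 0 0 0 -1" --pt "0.04 0 0.09 0 0 0 -1" --pt "0.04 0 0.09 0 0 0 -1"

```text
t: 14.6
tool_pos: [0.6252, -0.0533, 0.1324]
orientation: [-3.115, -0.404, 0.0]
force: [0.3, 0.1, 0.1]
opening: 0.0003
```

Emit:
move_arm --pt "0 0 0.01 0 0 0 -1" --pt "0 0 0.02 0 0 0 -1" --pt "0 0 0.02 0 0 0 -1"

```text
t: 14.9
tool_pos: [0.6254, -0.0533, 0.1309]
orientation: [3.115, 0.404, 0.001]
force: [-0.7, 0.1, 4.1]
opening: 0.0002
```

Emit:
move_arm --pt "0 0 0.01 0 0 0 -1" --pt "0 0 0.01 0 0 0 -1" --pt "0 0 0.01 0 0 0 -1"

```text
t: 15.2
tool_pos: [0.6254, -0.0533, 0.1301]
orientation: [3.115, 0.404, 0.001]
force: [-2.0, 1.2, 5.0]
opening: 0.0006
```

Emit:
move_arm --pt "0 0 -0.1 0 0 0 -1" --pt "0 0 -0.5 0 0 0 -1" --pt "0 0 -0.9 0 0 0 -1" --pt "-0.4 0 -0.9 0 0 0 -1" --pt "-0.9 0 -0.9 0 0 0 -1" --pt "-0.9 0 -0.9 0 0 0 -1"

```text
t: 15.8
tool_pos: [0.5321, -0.0767, 0.2176]
orientation: [-3.114, -0.402, 0.01]
force: [1.2, 0.1, -0.5]
opening: 0.0007
```

Emit:
move_arm --pt "-0.4 0.2 0 0 0 0 -1" --pt "-0.8 0.5 0 0 0 0 -1" --pt "-0.8 0.9 0 0 0 0 -1" --pt "-0.8 0.9 0 0 0 0 -1"

```text
t: 16.2
tool_pos: [0.4835, -0.1875, 0.22]
orientation: [3.114, 0.397, 0.001]
force: [-0.2, 1.0, 0.3]
opening: 0.0002
```

```bash
python3 look.py 11;python3 - <<'E'
from plant import *
import cv2
c=read_camera("wrist");cv2.imwrite("pics/wrist11.png",c["frame"][:,:,::-1]);print(c["rvec"],c["tvec"])
E
```

```text
16.3 [-134.04  -89.88  185.98] [0.211 0.461 0.545]
[-2.31012292  1.78361642  0.24355493] [-0.30205344  0.37425932  0.50413366]
```

View pics/scene11.png

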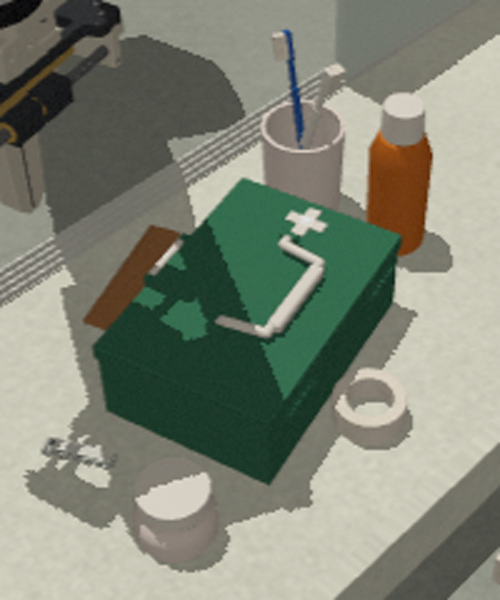

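View pics/top11.png

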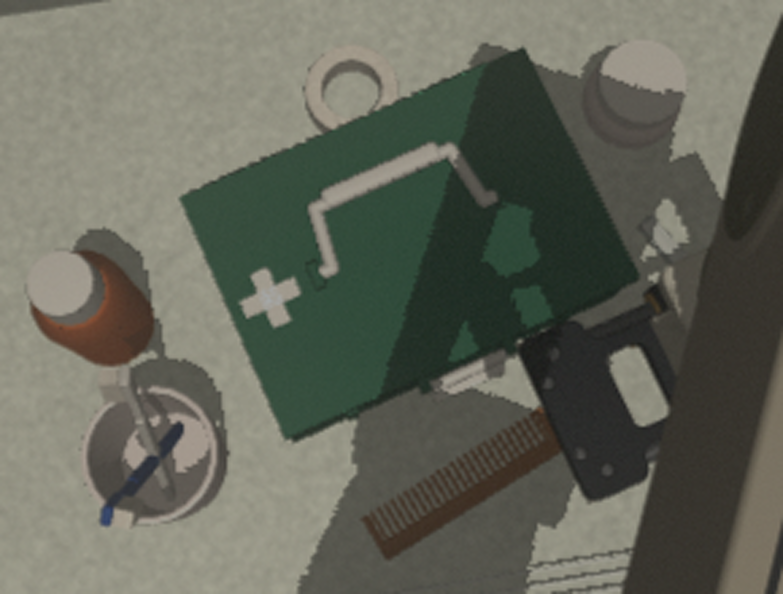

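View pics/wrist11.png

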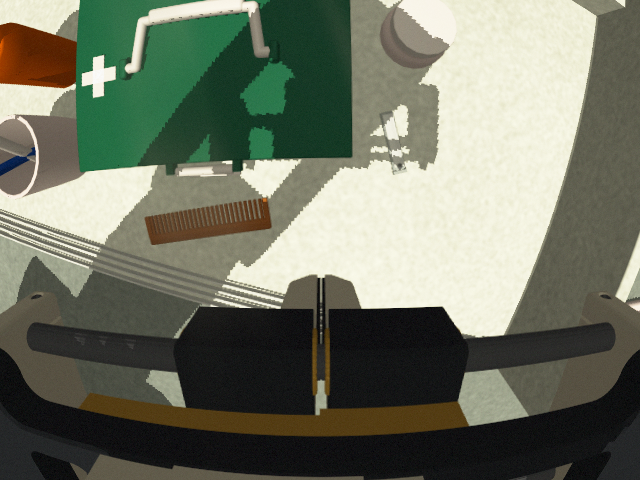

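The handle lies towards the hinge, the lid is shut and the flap is in. I measure the handle, then hand in.

Run:
```python
from h import *
np.set_printoptions(precision=1,suppress=True)
for n,a,b in [("barR",(450,152),(268,332)),("barL",(317,207),(321,266)),("pivR",(489,200),(220,320)),("pivL",(328,270),(285,241)),("FL",(290,440),(241,178)),("HL",(181,198),(400,236))]:
    X,e=tri(tz(*a),sz(*b));print(n,tobox(X),np.round(e,1))
```

```text
barR [ 37.3 -41.9  89. ] [2.1 1.9]
barL [39.  41.8 87.5] [1.8 1.5]
pivR [  0.9 -50.3  91.5] [1.7 1.5]
pivL [ 1.5 50.9 90.4] [1.5 1.3]
FL [-76.6 110.1  80.7] [2.1 1.6]
HL [ 77.6 111.4  80.7] [1.2 1. ]
```

All flat (bar 87.5–89 mm, pivot about 91 mm, lid 80.7 mm front and back), so I hand in.

Run:
```python
from plant import *
print(close_job())
```

```text
the job is handed in; nothing more can be done
None
```

I shut the lid, pushed the latch flap in and folded the handle flat, then handed the job in at about 16 s. One thing went wrong on the way, and I can't rule out that it failed the run.

**What went wrong:** I pushed the flap about 2 mm past its stop, with about 11 N. That re-opened the lid to roughly 0.06–0.1 rad by the images, with the flap near home. This is close to the 0.1 rad limit for folding the latch in while the lid is open. I pressed the lid shut again at about 9–10 N, and only then folded the handle.

**Last checks:**

| Check | Result |
|---|---|
| Lid | Shut: front and hinge edges both 80.7 mm above the shelf |
| Latch flap | About 0.01 rad, measured in the wrist camera before the handle was folded; still looked in afterwards |
| Handle | Flat: bar 87.5–89 mm and pivot about 91 mm above the shelf |
| Box and other things | Box corners about where they were; other things not visibly moved |
| Arm | Clear of everything at the end |

The highest force I read at the box was about 11 N, but I only had readings at the end of each move.

**Disagreement:** the height at which the fingers met the lid put the shelf about 4 mm higher than the cameras did. For the handle I went by the finger contact height.

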